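# Hold a flanged pressure gauge over its diaphragm seal

## Task

Lift the U-shaped transit guard off the diaphragm seal and leave it hanging by itself over the horizontal bar, one leg on each side. Then pick up the gauge on the rectangular flange and hold it upright and still about 10 mm above the seal, its four flange holes lined up over the four threaded holes, never letting the gauge touch the seal. Finish while still holding it there, so that the bolts can be put in, and leave the carton, the plain gauge and the spanner where they are.

Things in the scene. Friction and masses are not known exactly. Their poses are not given: they have to be found in the camera images.
- seal: Diaphragm seal, fixed; place and yaw vary. Grey foot 74 x 120 x 12 mm, round neck 58 mm across, topped by a bare-steel plate 70 (x) x 100 (y) x 16 mm whose top face is 70 mm above the work surface. Four threaded holes 7 mm wide at x = +-22, y = +-36 mm. Origin: centre of its underside, z up.
- seal_top (a point): Centre of the seal plate's top face; axes as the seal (y along the long side, z up).
- seal_hole_a (a point): Mouth of the threaded hole at x = +22, y = +36 mm of the seal.
- seal_hole_b (a point): Mouth of the diagonally opposite threaded hole, at x = -22, y = -36 mm of the seal.
- guard: Transit guard, loose, 0.1 to 0.2 kg: upside-down U of bare aluminium, 4 mm thick, 26 mm wide (y). Its flat crown, 90 mm long (x), rests on the seal's top across the 70 mm side; two legs at x = +-43 mm, 82 mm apart inside, reach 45 mm below the crown's underside. A lug stands on the crown's middle. Origin: centre of the crown's underside; x from leg to leg, z up.
- guard_crown (a point): Centre of the underside of the guard's crown (what rests on the seal or the bar); axes as the guard.
- guard_lug (a point): Middle of the guard's grip lug: 10 mm thick (x), 26 mm wide (y), from 4 to 36 mm above the crown's underside; this point is 20 mm above the underside. To be gripped from above across its thickness. Axes as the guard.
- bar: Fixed horizontal steel bar on two posts, place and yaw vary, to one side of the seal (left or right): bar 220 mm long (y), 24 mm wide (x), 18 mm high, its flat top 130 mm above the work surface; posts at y = +-100 mm. Origin: on the work surface under the bar's middle; y along the bar, z up.
- bar_top (a point): Middle of the bar's top face; axes as the bar. The guard hangs stably when its crown's centre is within about 10 mm of the bar's centre line and its legs are on either side (guard x across the bar).
- gauge: Gauge to be held, loose, 0.3 to 0.6 kg, 106 mm tall, standing on its flange, on the other side of the seal from the bar: round steel case with white dial looking along +x, on a 24 mm stem above a rectangular steel flange 70 (x) x 100 (y) x 8 mm with four 14 mm holes at x = +-22, y = +-36 mm. Half a turn gives the same hole pattern. Origin: centre of the flange's underside, z up.
- gauge_case (a point): Centre of the gauge's round case, 64 mm across, 74 mm above the flange's underside; its two flat faces, 32 mm apart along x, can be gripped from above. Axes as the gauge.
- gauge_foot (a point): Centre of the flange's underside; axes as the gauge.
- gauge_hole_a (a point): Flange hole at x = +22, y = +36 mm of the gauge, at the underside.
- gauge_hole_b (a point): Diagonally opposite flange hole, at x = -22, y = -36 mm of the gauge, at the underside.
- carton: Closed cardboard carton 85 x 85 x 110 mm standing beyond the work; to be left alone. Origin: centre of its underside.
- spanner: Open-ended spanner lying flat beyond the seal; about 0.2 m long; to be left alone. Origin: on its long axis, at its underside.
- plain_gauge: A second gauge without a flange, with a blue end cap on its stem, lying on its back beyond the work (case 64 mm across, 30 mm high, stem 70 mm long); to be left alone. Origin: centre of the case's underside.
Mind the look-alikes: they are no part of the job. What is shaped like the guard but purple is not meant.

How it is judged:
By the outcome, as a careful person would: the job done as asked, in the order asked, and still so for the second after the job is handed in, while the arm keeps its last pose, push and grip.
It also fails if it takes over 64 s, if anything falls off the work surface, if the arm or the gripper's body presses on something with over 40 N, if the wrist force passes 120 N, or if a joint passes its speed limit or range.

## Robot

A 7-joint arm with a two-finger parallel gripper is mounted at the origin on the work surface. World frame = base frame: x ahead of the robot, y to its left, z up, the work surface at z = 0. Lengths are in m, angles in rad, forces in N, time in s.
With the tool pointing down it reaches from about 0.425 to 0.825 m from the base axis. Payload 3.6 kg.
Tool frame: the origin (TCP) lies at the very end of the fingers, on their centre line; the grasp point (between the pads) lies 19 mm behind it; z points along the fingers, y is the direction in which the jaws open and shut (so a half turn about z gives the same grasp; the last joint's range is limited). The gripper opens to 93 mm and grips with 3 to 60 N. Pads are 15 mm wide; open, the fingers measure 128 mm over their backs; the gripper's body (75 mm by 188 mm) begins 65 mm behind the grasp point.
Start: joints at [1.183, 0.615, -0.013, 1.423, 0.008, 1.103, -0.04], TCP at [0.23, -0.608, 0.219] pointing down, gripper open.
Joint ranges: [-3.12, 3.12], [-0.3, 2.06], [-1.34, 1.32], [0.26, 2.42], [-1.36, 4.5], [0.01, 1.98], [-2.84, 2.84]. Speed limits (rad/s): [2.79, 2.79, 3.14, 3.14, 3.14, 3.14, 3.14].

## Interface

Orientations are given as a 3x3 rotation matrix whose columns are the frame's x, y, z axes.
In Python, from station import read_state, read_camera, sign_off gives the robot as it stands.
- The arm moves only by the tool move_arm, never from a script. Its argument "targets" is a list of rows, each a list of 5 numbers: the shift along the tool's x, y, z in cm, then the turn about the tool's z in degrees, then the closure, from -1 (fully open) to 1 (shut). In form: [[dx, dy, dz, twist, fingers], ...]. A call has 1 to 10 rows; each row shifts and turns the pose as measured when the row begins, along the tool's axes as they then stand; what a row does not reach is not made up. A row lasts 1/8 s, in which the tool goes at most 62.5 mm and 10.7 degrees, less where a joint would pass 70% of its speed; a pose out of reach is approached as far as the arm can. A call is refused whole if a number of a shift passes 6.25 or a number of a turn 10.7, either way. A call with a gripper value outside its range is refused whole. The fingers move at their own pace and stop on an object; "newtons" is the grip in N (left out, the last holds). Time passes only in rows, so rows that do not move let the fingers close. It gives the time, the measured TCP pose, the force and the opening at its end, in the units of the state.
- read_state(): the state, without advancing time (a new reading comes with each control period).
- read_camera(name): name is "side" or "top" or "wrist"; returns a dict with "color" (384x512x3 uint8, red, green, blue), "depth" (384x512 float32, m along the optical axis (not along the pixel's ray), 0 where there is no reading), "fx", "fy", "cx", "cy" (pixels), "dist_coeffs" ([k1, k2, p1, p2, k3] as OpenCV has them; the pictures are not rectified), "pose" (4x4, takes a point from camera to world coordinates). Camera axes: x right, y down, z forward; pixel columns grow to the right and rows downward; lengths in m; the calibration is good to about 2 mm. A picture is of the moment at which its call begins.
- sign_off(): hands the job in, once; it reports no verdict.
The state is a dict: "t": time; "joint_positions": joint angles; "dq": joint speeds; "effort": joint torques, N m; "eef_pos": TCP position; "tcp_rot": TCP orientation; "ft_force": force on the tool from outside, world axes, zero at the start; "moment": the same for the moment, N m; "grip_width": finger opening in m.
Only numpy, scipy, OpenCV 4.12 (cv2) and the standard library are available. Lean on these libraries where they do the work, as an engineer would, in place of code of your own. Each camera call takes 0.05 s, during which the arm holds its last target. There are 200 camera calls.

## Working session

There is one attempt and no reset: what is moved stays moved. The work goes in short steps, Python scripts to look and compute and a tool call to move; the robot and the scene stay as the last step left them, time stands still between calls to the robot, and variables do not carry over. Pictures are saved under pics/ and viewed, about 8 in all and at most 12, crops included, and the job is handed in when it is done.

Besides the shell and the picture viewer there is one more tool, called after "Emit:" in YAML: its name, and indented under it one key for each argument. move_arm: Moves the arm, as the interface text tells. Its arguments: {"type":"object","properties":{"targets":{"type":"array"},"newtons":{"type":"number"}},"required":["targets"]}

```bash
mkdir -p pics; cat > h.py <<'E'
import numpy as np, cv2
from station import *
def snap(n,f):
    c=read_camera(n); cv2.imwrite('pics/'+f+'.png',c['color'][:,:,::-1]); np.save('pics/'+f+'.npy',c,allow_pickle=True); return c
def load(f): return np.load('pics/'+f+'.npy',allow_pickle=True).item()
def K(c): return np.array([[c['fx'],0,c['cx']],[0,c['fy'],c['cy']],[0,0,1]])
def ray(c,uv,z):
    "pixels -> world points on plane z"
    p=cv2.undistortPoints(np.array(uv,float).reshape(-1,1,2),K(c),np.array(c['dist_coeffs']))[:,0]
    d=np.c_[p,np.ones(len(p))]@c['pose'][:3,:3].T; o=c['pose'][:3,3]
    return o+d*((z-o[2])/d[:,2])[:,None]
def cloud(c):
    "world xyz per pixel"
    h,w=c['depth'].shape; uv=np.mgrid[0:h,0:w][::-1].reshape(2,-1).T.astype(float)
    p=cv2.undistortPoints(uv.reshape(-1,1,2),K(c),np.array(c['dist_coeffs']))[:,0]
    P=np.c_[p,np.ones(len(p))]*c['depth'].reshape(-1,1)
    W=P@c['pose'][:3,:3].T+c['pose'][:3,3]; W[c['depth'].ravel()==0]=np.nan
    return W.reshape(h,w,3)
def proj(c,X):
    T=np.linalg.inv(c['pose']); r,_=cv2.Rodrigues(T[:3,:3])
    return cv2.projectPoints(np.array(X,float).reshape(-1,1,3),r,T[:3,3],K(c),np.array(c['dist_coeffs']))[0][:,0]
E
python3 - <<'E'
from h import *
np.set_printoptions(precision=3,suppress=True)
ims=[]
for n in('top','side'):
    c=snap(n,n+'0'); print(n,c['pose'],c['fx'],c['dist_coeffs']); ims.append(c['color'][:,:,::-1])
s=read_state(); print(s['eef_pos'],s['tcp_rot'],s['grip_width'],s['t'])
E
```

```text
top [[-0.106 -0.968  0.229  0.348]
 [-0.994  0.103 -0.027  0.025]
 [ 0.002 -0.231 -0.973  1.087]
 [ 0.     0.     0.     1.   ]] 471.20692646072564 [-0.13  0.    0.    0.    0.  ]
side [[-0.893 -0.28   0.353  0.23 ]
 [-0.451  0.569 -0.688  0.694]
 [-0.008 -0.773 -0.634  0.737]
 [ 0.     0.     0.     1.   ]] 426.53672740991556 [-0.128  0.     0.     0.     0.   ]
[ 0.23  -0.607  0.218] [[ 0.935  0.354 -0.001]
 [ 0.354 -0.935  0.002]
 [-0.    -0.002 -1.   ]] 0.09294335798238672 0.1
```

View pics/top0.png

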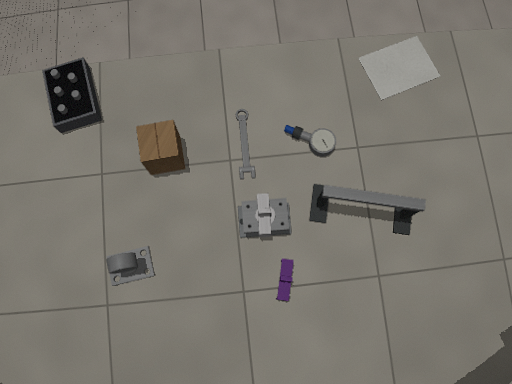

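View pics/side0.png

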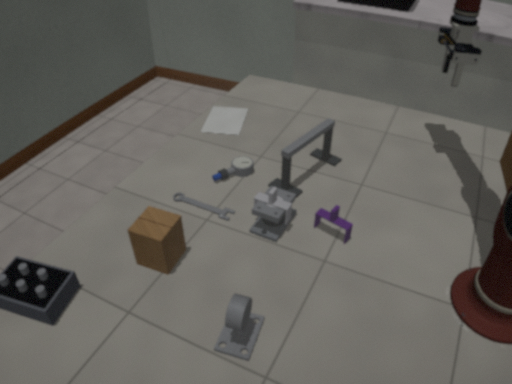

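The top view shows the guard at about (265,212) on the seal, the bar from (323,190) to (424,205), the gauge at (130,265) and the purple decoy at (286,280). The side view agrees. Next I'll measure each part with the depth data and the plane heights.

```bash
cat >> h.py <<'E'
def rect(W,m,box):
    "min-area rect of world xy of masked pixels inside pixel box (u0,v0,u1,v1)"
    k=np.zeros(m.shape,bool); u0,v0,u1,v1=box; k[v0:v1,u0:u1]=1; k&=m
    k=cv2.morphologyEx(k.astype(np.uint8),cv2.MORPH_OPEN,np.ones((2,2)))>0
    P=W[k]; r=cv2.minAreaRect((P[:,:2]*1000).astype(np.float32)); return r,len(P),np.median(P[:,2])
E
python3 - <<'E'
from h import *
np.set_printoptions(precision=4,suppress=True)
c=load('top0'); W=cloud(c); z=W[:,:,2]
band=lambda a,b:(z>a)&(z<b)
for nm,b,box in [('plate',(.063,.0725),(230,190,300,245)),('plate+crown',(.062,.082),(230,190,300,245)),('lug',(.095,.115),(230,190,300,245)),('bar',(.122,.138),(300,170,440,220)),('flange',(.003,.014),(98,240,165,295)),('case',(.085,.115),(98,240,165,295))]:
    print(nm,rect(W,band(*b),box))
print('floor',np.nanmedian(z[300:340,150:250]))
# gray-level threshold: zoomed crops
im=c['color'][:,:,::-1]
a=cv2.resize(im[190:245,230:300],None,fx=7,fy=7,interpolation=cv2.INTER_CUBIC)
b=cv2.resize(im[240:295,95:165],None,fx=7,fy=7,interpolation=cv2.INTER_CUBIC)
cv2.imwrite('pics/crop.png',np.vstack([a[:290+95],b])[:, :])
print(a.shape,b.shape)
E
```

```text
plate (((542.847900390625, -27.316951751708984), (60.025325775146484, 126.97686004638672), 52.552555084228516), 1145, np.float64(nan))
plate+crown (((541.3909912109375, -60.20262145996094), (42.631919860839844, 103.01654815673828), 85.60014343261719), 1443, np.float64(nan))
lug (((536.6163940429688, -24.698238372802734), (27.885181427001953, 7.852148056030273), 89.71992492675781), 60, np.float64(nan))
bar (((532.8209228515625, -282.4527282714844), (269.0186462402344, 47.857818603515625), 83.01443481445312), 1160, np.float64(nan))
flange (((459.69158935546875, 293.209228515625), (70.78531646728516, 100.41024017333984), 7.9624857902526855), 651, np.float64(0.006053677980897509))
case (((459.7926940917969, 294.1644287109375), (30.048221588134766, 60.92002487182617), 9.701348304748535), 420, np.float64(0.09922101769571084))
floor -0.0013823595145641132
(385, 490, 3) (385, 490, 3)
```

View pics/crop.png

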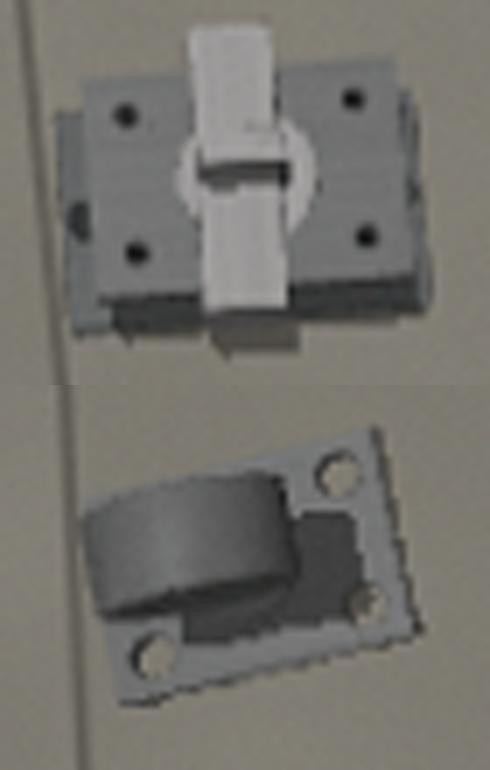

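The crop shows the four threaded holes at crop pixels (126,116), (352,99), (137,253) and (368,236), and the white guard across the plate with its lug in the middle. The gauge flange is below, with three holes visible. Now I'll turn these into positions, leaving out the empty depth readings.

```bash
sed -i 's/    P=W\[k\];/    P=W[k]; P=P[~np.isnan(P[:,0])];/' h.py
python3 - <<'E'
from h import *
np.set_printoptions(precision=4,suppress=True)
c=load('top0'); W=cloud(c); z=W[:,:,2]
W[np.isnan(z)]=-9; z=W[:,:,2]
band=lambda a,b:(z>a)&(z<b)
for nm,b,box in [('plate',(.063,.0725),(230,190,300,245)),('plate+crown',(.062,.082),(230,190,300,245)),('lug',(.095,.115),(230,190,300,245)),('bar',(.122,.138),(300,170,440,220))]:
    print(nm,rect(W,band(*b),box))
px=lambda u,v:((np.array(u)+.5)/7-.5+230,(np.array(v)+.5)/7-.5+190)
H=ray(c,np.c_[px([126,352,137,368],[116,99,253,236])],.070)
print('holes',H,'mean',H.mean(0)); 
d=H[0]-H[1]; e=H[2]-H[3]; print(np.linalg.norm(d),np.linalg.norm(e),np.linalg.norm(H[0]-H[2]),np.degrees(np.arctan2((d+e)[1],(d+e)[0])))
G=ray(c,np.c_[px([190,270,205,287],[30,28,307,305])],.074); print('crown',G,G.mean(0)); d=(G[0]+G[1]-G[2]-G[3])/2; print(np.linalg.norm(d),np.degrees(np.arctan2(d[1],d[0])))
s=read_state(); print(s['t'],s['joint_positions'])
E
```

```text
plate (((-4187.32373046875, -4520.23876953125), (13149.265625, 131.38233947753906), 43.5206298828125), 1145, np.float64(0.0684475036211718))
plate+crown (((-4187.32373046875, -4520.23876953125), (13149.265625, 131.38233947753906), 43.5206298828125), 1443, np.float64(0.0689471043622023))
lug (((-4222.95361328125, -4512.90966796875), (13107.8623046875, 24.8662109375), 43.31599044799805), 60, np.float64(0.10306639496608838))
bar (((-4155.3662109375, -4640.38623046875), (13033.4580078125, 189.23533630371094), 42.81540298461914), 1160, np.float64(0.12822382981553))
holes [[ 0.5587  0.0113  0.07  ]
 [ 0.5566 -0.0602  0.07  ]
 [ 0.515   0.0124  0.07  ]
 [ 0.5126 -0.0599  0.07  ]] mean [ 0.5357 -0.0241  0.07  ]
0.07147202618643207 0.07237564883482564 0.043790533181778495 88.22000219603208
crown [[ 0.5833 -0.0116  0.074 ]
 [ 0.5813 -0.0368  0.074 ]
 [ 0.4952 -0.0067  0.074 ]
 [ 0.4932 -0.032   0.074 ]] [ 0.5383 -0.0218  0.074 ]
0.08825590617256693 -3.159408234853848
0.1 [ 1.1825  0.6158 -0.0126  1.4247  0.0082  1.1034 -0.0404]
```

```bash
sed -i '/MORPH_OPEN/d; s/ P=P\[~np.isnan(P\[:,0\])\];//' h.py
cat >> h.py <<'E'
def go(x,y,z,yaw,s=None):
    "tool-frame cm and twist deg to TCP xyz with tool y axis at world angle yaw (mod 180)"
    s=s or read_state(); R=np.array(s['tcp_rot']); d=R.T@(np.array([x,y,z])-s['eef_pos'])*100
    a=np.degrees(np.arctan2(R[1,1],R[0,1])); tw=-((yaw-a+90)%180-90)
    f=s['ft_force']; print('t',round(s['t'],2),'tcp',np.round(s['eef_pos'],4),'yawY',round(a,2),'w',round(s['grip_width'],4),'F',np.round(f,1),'tilt',np.round(R[:2,2],4)); print('move cm',np.round(d,2),'twist',round(tw,2))
E
python3 - <<'E'
from h import *
c=load('top0'); W=cloud(c); z=W[:,:,2]
band=lambda a,b:(z>a)&(z<b)
for nm,b,box in [('plate',(.063,.0725),(230,190,300,245)),('lug',(.095,.115),(230,190,300,245)),('bar',(.122,.138),(310,170,440,220)),('carton',(.1,.12),(130,110,190,180))]:
    print(nm,rect(W,band(*b),box))
go(.538,-.022,.218,-3)
E
```

```text
plate (((537.8241577148438, -24.564144134521484), (99.88670349121094, 90.85868072509766), 88.47566223144531), 1249, np.float64(0.06882887664528026))
lug (((537.3905639648438, -21.889995574951172), (25.623167037963867, 10.184792518615723), 83.62879943847656), 61, np.float64(0.10404055551320801))
bar (((536.7274169921875, -256.14776611328125), (220.15121459960938, 25.940502166748047), 75.79615783691406), 1167, np.float64(0.1284107642152903))
carton (((719.9107666015625, 196.09303283691406), (87.26271057128906, 84.8406753540039), 4.391661167144775), 1432, np.float64(0.10846069698402588))
t 0.1 tcp [ 0.2298 -0.6072  0.2176] yawY -69.26 w 0.0929 F [-0.1  0.7 -0.2] tilt [-0.0009  0.0022]
move cm [ 49.54 -43.82   0.06] twist -66.26
```

Sizes agree with the given ones: bar 220x26 mm, flange 71x100 mm, hole spacing 72x44 mm. Moving to above the guard.

Emit:
move_arm:
  targets:
    - [4.1,-3.6,0,0,-1]
    - [4.1,-3.6,0,0,-1]
    - [4.1,-3.6,0,0,-1]
    - [4.1,-3.6,0,0,-1]
    - [4.1,-3.6,0,0,-1]
    - [4.1,-3.6,0,0,-1]
    - [4.1,-3.6,0,0,-1]
    - [4.1,-3.6,0,0,-1]
    - [4.1,-3.6,0,0,-1]
    - [4.1,-3.6,0,0,-1]

```text
t: 1.35
eef_pos: [0.4904, -0.1152, 0.2136]
tcp_rot: [[0.939, 0.343, -0.007], [0.343, -0.939, 0.004], [-0.005, -0.006, -1.0]]
ft_force: [0.1, -0.3, -1.0]
grip_width: 0.093
```

Emit:
move_arm:
  targets:
    - [0,0,0,-10,-1]
    - [0,0,0,-10,-1]
    - [0,0,0,-10,-1]
    - [0,0,0,-10,-1]
    - [0,0,0,-10,-1]
    - [0,0,0,-10,-1]
    - [0,0,0,0,-1]

```text
t: 2.22
eef_pos: [0.4906, -0.1065, 0.211]
tcp_rot: [[0.128, 0.992, -0.012], [0.992, -0.128, 0.008], [0.007, -0.013, -1.0]]
ft_force: [0.2, 0.7, 0.0]
grip_width: 0.0929
```

```bash
python3 -c "
from h import *
go(.538,-.022,.218,-3); print(read_state()['joint_positions'])"
```

```text
t 2.23 tcp [ 0.4906 -0.1065  0.211 ] yawY -7.35 w 0.0929 F [0.2 0.7 0. ] tilt [-0.0121  0.0082]
move cm [ 8.99  3.61 -0.69] twist -4.35
[ 0.44301031  0.42470735 -0.38365177  1.83539709  0.18468211  0.93028311
 -0.1509168 ]
```

Emit:
move_arm:
  targets:
    - [3,1.2,0,-2,-1]
    - [3,1.2,0,-2,-1]
    - [2.9,1.2,0,0,-1]
    - [0,0,0,0,-1]
    - [0,0,0,0,-1]

```text
t: 2.85
eef_pos: [0.5348, -0.0217, 0.2096]
tcp_rot: [[0.075, 0.997, -0.016], [0.997, -0.075, 0.006], [0.005, -0.016, -1.0]]
ft_force: [-1.0, -0.0, -0.6]
grip_width: 0.0927
```

```bash
python3 -c "
from h import *
snap('wrist','w1')
go(.538,-.022,.200,-3)"
```

```text
t 2.9 tcp [ 0.5349 -0.0215  0.2098] yawY -4.27 w 0.0929 F [ 0.4 -0.1  1. ] tilt [-0.0153  0.0068]
move cm [-0.04  0.33  0.97] twist -1.27
```

View pics/w1.png

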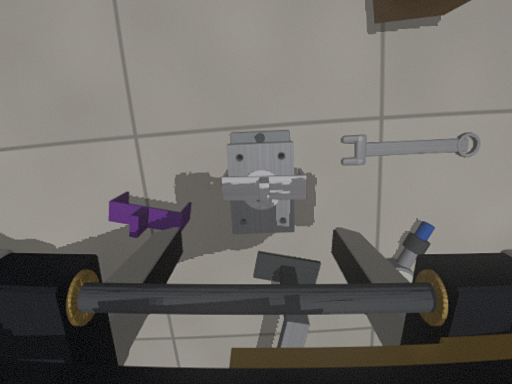

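The wrist view shows the guard crown from (222,187) to (305,185), the threaded holes near (239,157), (281,155), (243,221) and (284,220), and the purple decoy at (150,215). I'll refine the lug and hole positions from it.

```bash
python3 - <<'E'
from h import *
np.set_printoptions(precision=4,suppress=True)
c=load('w1'); W=cloud(c); z=W[:,:,2]
box=(215,120,315,240)
for a,b in [(.06,.0715),(.0725,.08),(.085,.12)]: print(a,rect(W,(z>a)&(z<b),box))
g=cv2.cvtColor(c['color'],cv2.COLOR_RGB2GRAY)
pts=[]
for u,v in [(239,157),(281,155),(243,221),(284,220)]:
    p=g[v-6:v+7,u-6:u+7].astype(float); w=np.clip(np.median(p)-15-p,0,None)
    yy,xx=np.mgrid[-6:7,-6:7]; pts.append((u+(w*xx).sum()/w.sum(),v+(w*yy).sum()/w.sum()))
H=ray(c,pts,.07); print(np.array(pts)); print(H,H.mean(0)); 
d=H[1]+H[0]-H[2]-H[3]; e=H[0]+H[2]-H[1]-H[3]; print(np.linalg.norm(d)/2,np.linalg.norm(e)/2,np.degrees(np.arctan2(d[1],d[0])),np.degrees(np.arctan2(e[1],e[0])))
E
```

```text
0.06 (((539.3839111328125, -25.45594024658203), (99.60718536376953, 90.67644500732422), 88.21665954589844), 4142, np.float64(0.06903441299265986))
0.0725 (((539.5194091796875, -21.940818786621094), (26.194217681884766, 89.7544937133789), 87.26131439208984), 1332, np.float64(0.0732030157070398))
0.085 (((539.70263671875, -21.88437271118164), (26.044328689575195, 9.738970756530762), 86.2144546508789), 311, np.float64(0.10480154278826381))
[[239.2265 157.0386]
 [280.8877 155.3525]
 [243.3418 219.7089]
 [284.0766 220.3647]]
[[ 0.5163  0.0121  0.07  ]
 [ 0.5599  0.0108  0.07  ]
 [ 0.5146 -0.0575  0.07  ]
 [ 0.5596 -0.0614  0.07  ]] [ 0.5376 -0.024   0.07  ]
0.07090532122634186 0.04439826846364165 89.21585373394434 176.62066038780767
```

Emit:
move_arm:
  targets:
    - [0,0.14,2.2,-1.5,-1]
    - [0,0.14,2.2,0,-1]
    - [0,0.14,2.2,0,-1]
    - [0,0.14,2.2,0,-1]
    - [0,0,0,0,-1]

```text
t: 3.52
eef_pos: [0.5377, -0.0296, 0.12]
tcp_rot: [[0.063, 0.998, -0.015], [0.998, -0.063, 0.002], [0.001, -0.015, -1.0]]
ft_force: [0.0, 0.1, 0.4]
grip_width: 0.0931
```

```bash
python3 -c "
from h import *
go(.539,-.022,.078,-2.8)"
```

```text
t 3.52 tcp [ 0.5377 -0.0296  0.12  ] yawY -3.61 w 0.0931 F [0.  0.1 0.4] tilt [-0.0151  0.002 ]
move cm [0.76 0.14 4.2 ] twist -0.81
```

Emit:
move_arm:
  targets:
    - [0.4,0.05,0.8,-0.8,-1]
    - [0.35,0.05,0.8,0,-1]
    - [0.2,0.03,0.5,0,-1]
    - [0,0,0,0,-1]

```text
t: 4.03
eef_pos: [0.5406, -0.0203, 0.0999]
tcp_rot: [[0.05, 0.999, -0.011], [0.999, -0.05, 0.002], [0.001, -0.011, -1.0]]
ft_force: [-0.5, -1.0, -0.7]
grip_width: 0.0932
```

```bash
python3 -c "
from h import *
go(.539,-.022,.078,-2.8)"
```

```text
t 4.03 tcp [ 0.5406 -0.0203  0.0999] yawY -2.88 w 0.0932 F [-0.5 -1.  -0.7] tilt [-0.0112  0.0015]
move cm [-0.18 -0.12  2.19] twist -0.08
```

Emit:
move_arm:
  targets:
    - [-0.06,-0.06,0.8,0,-1]
    - [-0.06,-0.06,0.8,0,-1]
    - [0,0,0.5,0,-1]
    - [0,0,0,0,-1]

```text
t: 4.53
eef_pos: [0.539, -0.0217, 0.0776]
tcp_rot: [[0.051, 0.999, -0.011], [0.999, -0.051, 0.001], [0.001, -0.011, -1.0]]
ft_force: [-0.2, 0.5, -0.3]
grip_width: 0.093
```

```bash
python3 -c "
from h import *
go(.539,-.022,.078,-2.8)"
```

```text
t 4.53 tcp [ 0.539  -0.0217  0.0776] yawY -2.9 w 0.093 F [-0.2  0.5 -0.3] tilt [-0.011   0.0012]
move cm [-0.03 -0.   -0.04] twist -0.1
```

The tool is in place. Closing on the lug.

Emit:
move_arm:
  targets:
    - [0,0,0,0,1]
    - [0,0,0,0,1]
    - [0,0,0,0,1]
    - [0,0,0,0,1]
    - [0,0,0,0,1]
    - [0,0,0,0,1]
    - [0,0,0,0,1]
    - [0,0,0,0,1]
  newtons: 25

```text
t: 5.52
eef_pos: [0.5397, -0.0217, 0.0782]
tcp_rot: [[0.051, 0.999, -0.009], [0.999, -0.051, 0.001], [0.001, -0.009, -1.0]]
ft_force: [-0.5, 0.5, 0.5]
grip_width: 0.0175
```

Emit:
move_arm:
  targets:
    - [0,0,-0.6,0,1]
    - [0,0,-0.6,0,1]
    - [0,0,-1,0,1]
    - [0,0,-1.5,0,1]
    - [0,0,-2,0,1]
    - [0,0,-2,0,1]
    - [0,0,-2,0,1]
    - [0,0,-2,0,1]
    - [0,0,0,0,1]

```text
t: 6.65
eef_pos: [0.5405, -0.0217, 0.2043]
tcp_rot: [[0.05, 0.999, -0.007], [0.999, -0.05, 0.001], [0.001, -0.007, -1.0]]
ft_force: [-0.4, 0.1, -2.0]
grip_width: 0.0098
```

```bash
python3 -c "
from h import *
go(.5367,-.2561,.205,-14.2)"
```

```text
t 6.65 tcp [ 0.5405 -0.0217  0.2043] yawY -2.88 w 0.0098 F [-0.4  0.1 -2. ] tilt [-0.007   0.0012]
move cm [-23.43   0.8   -0.1 ] twist 11.32
```

Emit:
move_arm:
  targets:
    - [-2,0.05,-0.1,1.4,1]
    - [-2.6,0.05,-0.1,1.4,1]
    - [-2.6,0.05,-0.1,1.4,1]
    - [-2.6,0.05,-0.1,1.4,1]
    - [-2.6,0.05,-0.1,1.4,1]
    - [-2.6,0.05,-0.1,1.4,1]
    - [-2.6,0.05,-0.1,1.4,1]
    - [-2,0.05,-0.1,1.4,1]
    - [-1.5,0,0,0,1]
    - [0,0,0,0,1]

```text
t: 7.9
eef_pos: [0.5022, -0.2507, 0.2048]
tcp_rot: [[0.266, 0.964, -0.026], [0.964, -0.266, -0.001], [-0.008, -0.025, -1.0]]
ft_force: [-0.5, -0.2, -2.7]
grip_width: 0.0095
```

```bash
python3 -c "
from h import *
go(.5367,-.2561,.205,-14.2); snap('side','s2')
c=snap('wrist','w2'); W=cloud(c); z=W[:,:,2]
import cv2
print(rect(W,(z>.122)&(z<.137),(0,150,512,384)))"
```

```text
t 7.9 tcp [ 0.5022 -0.2507  0.2048] yawY -15.45 w 0.0095 F [-0.5 -0.2 -2.7] tilt [-0.0262 -0.0013]
move cm [ 0.4   3.47 -0.11] twist -1.25
(((536.938232421875, -260.110595703125), (94.85173797607422, 24.281333923339844), 75.53353881835938), 1787, np.float64(0.1290159011078197))
```

View pics/w2.png

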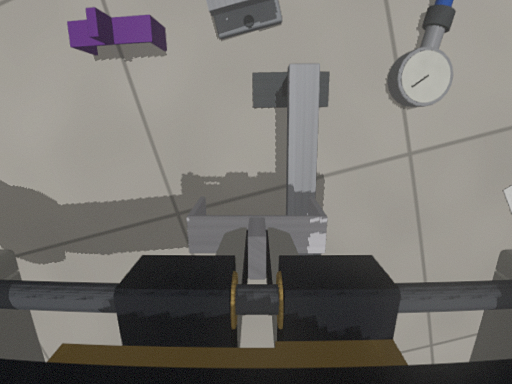

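The guard hangs between the fingers, with its crown from (188,235) to (325,235). The bar runs beside it from (303,65) to (303,215). About 35 mm of lateral travel remains.

Emit:
move_arm:
  targets:
    - [0.1,1.0,0,-0.4,1]
    - [0.1,1.0,0,-0.4,1]
    - [0.1,0.8,0,-0.4,1]
    - [0.1,0.5,0,0,1]
    - [0,0,0,0,1]
    - [0,0,0,0,1]

```text
t: 8.75
eef_pos: [0.5406, -0.2488, 0.2042]
tcp_rot: [[0.234, 0.972, -0.024], [0.972, -0.235, 0.002], [-0.004, -0.024, -1.0]]
ft_force: [0.3, -0.1, -1.1]
grip_width: 0.0099
```

```bash
python3 -c "
from h import *
go(.5367,-.2575,.205,-14.4)
c=snap('wrist','w3'); W=cloud(c); z=W[:,:,2]
print(rect(W,(z>.122)&(z<.137),(200,30,400,200)))
for b in [(.185,.2),(.2,.21),(.19,.21)]: print(rect(W,(z>b[0])&(z<b[1]),(170,195,345,262)))
"
```

```text
t 8.75 tcp [ 0.5406 -0.2488  0.2042] yawY -13.57 w 0.0099 F [ 0.3 -0.1 -1.1] tilt [-0.0238  0.0021]
move cm [-0.94 -0.17 -0.07] twist 0.83
(((553.2147216796875, -197.82382202148438), (97.52730560302734, 24.26937484741211), 75.82707214355469), 3584, np.float64(0.12905643543166717))
(((539.9378662109375, -248.98704528808594), (26.394378662109375, 90.48013305664062), 76.32015228271484), 3429, np.float64(0.19478222134943005))
(((543.2107543945312, -239.28164672851562), (6.516295433044434, 32.39008712768555), 76.87220764160156), 208, np.float64(0.20636595983468536))
(((539.97705078125, -248.83682250976562), (26.54092788696289, 90.47968292236328), 76.48638916015625), 3603, np.float64(0.1948936358785966))
```

The guard crown centre (0.5399, -0.2489) is within 1 mm of the bar line. Lowering.

Emit:
move_arm:
  targets:
    - [0,0.02,0.8,0.5,1]
    - [0,0.03,1,0,1]
    - [0,0.03,1,0,1]
    - [0,0.03,1,0,1]
    - [0,0.03,1,0,1]
    - [0,0.01,0.6,0,1]
    - [0,0,0.3,0,1]
    - [0,0,0,0,1]

```text
t: 9.8
eef_pos: [0.5396, -0.2494, 0.1427]
tcp_rot: [[0.244, 0.969, -0.025], [0.97, -0.244, 0.002], [-0.004, -0.025, -1.0]]
ft_force: [-0.3, -0.5, -2.5]
grip_width: 0.0096
```

```bash
python3 -c "
from h import *
go(.5403,-.249,.142,-14.4)
c=snap('wrist','w4'); W=cloud(c); z=W[:,:,2]
print(rect(W,(z>.122)&(z<.131),(200,30,400,200)))
for b in [(.132,.142)]: print(rect(W,(z>b[0])&(z<b[1]),(170,195,345,262)))
"
```

```text
t 9.8 tcp [ 0.5396 -0.2494  0.1427] yawY -14.15 w 0.0096 F [-0.3 -0.5 -2.5] tilt [-0.0253  0.0023]
move cm [0.05 0.06 0.07] twist 0.25
(((555.2108764648438, -188.95909118652344), (80.73605346679688, 24.344974517822266), 75.41592407226562), 5391, np.float64(0.12904075682787106))
(((538.9293212890625, -249.33482360839844), (26.098499298095703, 90.11853790283203), 75.97201538085938), 3095, np.float64(0.13350770777030935))
```

Emit:
move_arm:
  targets:
    - [0,0,0.1,0,1]
    - [0,0,0,0,1]
    - [0,0,0,0,0.4]
    - [0,0,0,0,0]
    - [0,0,0,0,0]
    - [0,0,-1,0,0]
    - [0,0,-2,0,0]
    - [0,0,-2,0,0]
    - [0,0,-2,0,-1]
    - [0,0,-1,0,-1]

```text
t: 11.1
eef_pos: [0.5429, -0.2498, 0.2276]
tcp_rot: [[0.244, 0.969, -0.021], [0.97, -0.244, 0.001], [-0.004, -0.02, -1.0]]
ft_force: [-0.9, -0.0, -0.1]
grip_width: 0.0621
```

```bash
python3 -c "
from h import *
go(.46,.2935,.22,8.5)
c=snap('wrist','w5'); W=cloud(c); z=W[:,:,2]
print(rect(W,(z>.122)&(z<.131),(0,0,512,240)))
for b in [(.132,.142)]: print(rect(W,(z>b[0])&(z<b[1]),(0,0,512,262)))
"
```

```text
t 11.1 tcp [ 0.5429 -0.2498  0.2276] yawY -14.14 w 0.0621 F [-0.9 -0.  -0.1] tilt [-0.0209  0.0008]
move cm [ 50.66 -21.29   0.98] twist -22.64
(((551.4754028320312, -224.28823852539062), (143.17111206054688, 83.1400146484375), 54.96446990966797), 3339, np.float64(0.12906205434579843))
(((539.1983032226562, -249.42776489257812), (25.89495849609375, 90.07701873779297), 76.17240905761719), 2157, np.float64(0.1330821336242487))
```

View pics/w5.png

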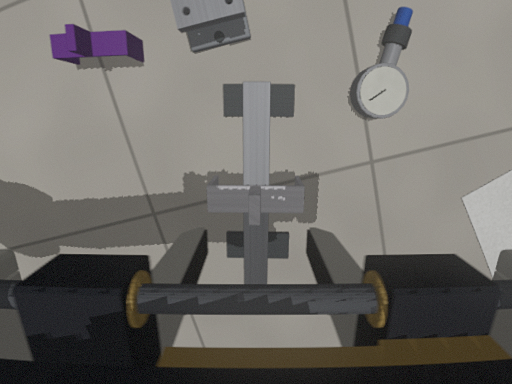

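The guard, from (208,198) to (303,198), now hangs level and centred over the bar, and the gripper is clear of it. Next is the gauge.

Emit:
move_arm:
  targets:
    - [3.7,-1.6,0,0,-1]
    - [3.7,-1.6,0,0,-1]
    - [3.7,-1.6,0,0,-1]
    - [3.7,-1.6,0,0,-1]
    - [3.7,-1.6,0,0,-1]
    - [3.7,-1.6,0,0,-1]
    - [3.7,-1.6,0,0,-1]
    - [3.7,-1.6,0,0,-1]
    - [3.7,-1.6,0,0,-1]
    - [3.7,-1.6,0,0,-1]

```text
t: 12.4
eef_pos: [0.4766, 0.1552, 0.2262]
tcp_rot: [[0.254, 0.967, -0.024], [0.967, -0.254, -0.002], [-0.008, -0.022, -1.0]]
ft_force: [0.8, -0.7, -0.5]
grip_width: 0.0931
```

```bash
python3 -c "
from h import *
go(.46,.2935,.22,8.5)"
```

```text
t 12.4 tcp [0.4766 0.1552 0.2262] yawY -14.7 w 0.0931 F [ 0.8 -0.7 -0.5] tilt [-0.0235 -0.0022]
move cm [12.96 -5.11  0.63] twist -23.2
```

Emit:
move_arm:
  targets:
    - [0,0,0,-6,-1]
    - [0,0,0,-6,-1]
    - [0,0,0,-6,-1]
    - [0,0,0,-5,-1]
    - [2,0,0,0,-1]
    - [2,0,0,0,-1]
    - [2,0,0,0,-1]
    - [2,0,0,0,-1]
    - [1,0,0,0,-1]
    - [0,0,0,0,-1]

```text
t: 13.65
eef_pos: [0.4574, 0.2493, 0.2229]
tcp_rot: [[-0.166, 0.986, -0.031], [0.986, 0.166, -0.004], [0.001, -0.032, -1.0]]
ft_force: [0.2, 0.2, -0.7]
grip_width: 0.0926
```

```bash
python3 -c "
from h import *
go(.46,.2935,.20,8.5)
c=snap('wrist','w6'); W=cloud(c); z=W[:,:,2]
B=(0,0,512,240)
print('flange',rect(W,(z>.004)&(z<.012)&(abs(W[:,:,0]-.46)<.09)&(abs(W[:,:,1]-.293)<.09),B))
print('case',rect(W,(z>.088)&(z<.115)&(abs(W[:,:,1]-.293)<.09),B))
print(read_state()['joint_positions'])
"
```

```text
t 13.65 tcp [0.4574 0.2493 0.2229] yawY 9.56 w 0.0926 F [ 0.2  0.2 -0.7] tilt [-0.0313 -0.0043]
move cm [4.31 1.06 2.26] twist 1.06
flange (((462.9105224609375, 294.3034362792969), (70.41761779785156, 99.76484680175781), 8.117179870605469), 2019, np.float64(0.007056786422222905))
case (((590.7972412109375, 273.03167724609375), (59.92488479614258, 304.05303955078125), 80.54777526855469), 1917, np.float64(0.10090186597995615))
[-0.18347864  0.4667266  -0.51810902  1.7540606   0.24681407  1.01718929
 -0.62627268]
```

View pics/w6.png

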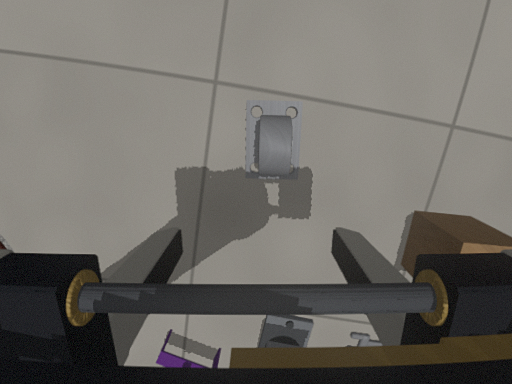

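The gauge is at (272,140), standing on its flange clear of other things. Tool tilt has built up to about 1.8°, so before gripping I'll see which moves reduce it.

Emit:
move_arm:
  targets:
    - [1,0.2,0,0.5,-1]
    - [1,0.2,0,0.5,-1]
    - [1,0.2,0,0.5,-1]
    - [1,0.2,0,0,-1]
    - [0.3,0.2,0,0,-1]
    - [0,0,0,0,-1]
    - [0,0,0,0,-1]

```text
t: 14.58
eef_pos: [0.4621, 0.294, 0.2221]
tcp_rot: [[-0.135, 0.99, -0.031], [0.991, 0.135, -0.006], [-0.002, -0.032, -0.999]]
ft_force: [0.3, -0.1, 0.4]
grip_width: 0.0928
```

Emit:
move_arm:
  targets:
    - [0,0,-4,0,-1]
    - [0,0,-4,0,-1]
    - [0,0,0,0,-1]
    - [0,0,0,0,-1]

```text
t: 15.08
eef_pos: [0.4644, 0.292, 0.3027]
tcp_rot: [[-0.132, 0.991, -0.034], [0.991, 0.132, -0.009], [-0.005, -0.035, -0.999]]
ft_force: [-0.8, 0.0, -1.1]
grip_width: 0.093
```

Emit:
move_arm:
  targets:
    - [0,0,1,0,-1]
    - [0,0,1,0,-1]
    - [0,0,1,0,-1]
    - [0,0,1,0,-1]
    - [0,0,1,0,-1]
    - [0,0,1,0,-1]
    - [0,0,1,0,-1]
    - [0,0,1,0,-1]

```text
t: 16.08
eef_pos: [0.4596, 0.2893, 0.2136]
tcp_rot: [[-0.132, 0.99, -0.04], [0.991, 0.132, -0.013], [-0.008, -0.042, -0.999]]
ft_force: [-0.5, -0.2, 0.5]
grip_width: 0.093
```

```bash
python3 -c "
from h import *
go(.4625,.294,.20,8.1)
c=load('w6'); W=cloud(c); z=W[:,:,2]
print('case',rect(W,(z>.088)&(z<.115)&(abs(W[:,:,1]-.293)<.09)&(abs(W[:,:,0]-.46)<.09),(0,0,512,240)))
"
```

```text
t 16.07 tcp [0.4596 0.2893 0.2136] yawY 7.6 w 0.093 F [-0.5 -0.2  0.5] tilt [-0.0402 -0.0134]
move cm [0.43 0.4  1.34] twist -0.5
case (((463.072265625, 294.5127868652344), (32.43163299560547, 55.73289108276367), 8.273666381835938), 1760, np.float64(0.10148219757848262))
```

Emit:
move_arm:
  targets:
    - [0,0,-1,0,-1]
    - [0,0,-1,0,-1]
    - [0,0,-1,0,-1]
    - [0,0,-1,0,-1]
    - [0,0,-1,0,-1]
    - [0,0,-1,0,-1]
    - [0,0,-1,0,-1]
    - [0,0,-1,0,-1]

```text
t: 17.08
eef_pos: [0.4634, 0.2909, 0.3001]
tcp_rot: [[-0.133, 0.99, -0.038], [0.991, 0.132, -0.012], [-0.007, -0.039, -0.999]]
ft_force: [-0.1, 0.4, 0.2]
grip_width: 0.0928
```

Emit:
move_arm:
  targets:
    - [0,0,4,0,-1]
    - [0,0,4,0,-1]
    - [0,0,0,0,-1]
    - [0,0,0,0,-1]

```text
t: 17.58
eef_pos: [0.4627, 0.2919, 0.2229]
tcp_rot: [[-0.132, 0.991, -0.032], [0.991, 0.132, -0.007], [-0.003, -0.032, -0.999]]
ft_force: [-0.3, 0.7, -0.4]
grip_width: 0.0931
```

Emit:
move_arm:
  targets:
    - [0,2,0,0,-1]
    - [0,2,0,0,-1]
    - [0,2,0,0,-1]
    - [0,2,0,0,-1]
    - [0,2,0,0,-1]

```text
t: 18.2
eef_pos: [0.5675, 0.3092, 0.2313]
tcp_rot: [[-0.133, 0.991, -0.018], [0.991, 0.133, 0.002], [0.004, -0.018, -1.0]]
ft_force: [-0.2, 0.1, -0.7]
grip_width: 0.0931
```

Emit:
move_arm:
  targets:
    - [0,-5,0,0,-1]
    - [0,-5,0,0,-1]
    - [0,0,0,0,-1]

```text
t: 18.58
eef_pos: [0.47, 0.2975, 0.2361]
tcp_rot: [[-0.129, 0.992, -0.013], [0.992, 0.129, 0.007], [0.009, -0.012, -1.0]]
ft_force: [0.0, 0.3, 0.6]
grip_width: 0.0934
```

Slow moves outward with fast moves back reduce the tilt. Once more, smaller.

Emit:
move_arm:
  targets:
    - [0,2,0,0,-1]
    - [0,2,0,0,-1]
    - [0,2,0,0,-1]

```text
t: 18.95
eef_pos: [0.5346, 0.3073, 0.2423]
tcp_rot: [[-0.129, 0.992, -0.002], [0.992, 0.129, 0.012], [0.013, -0.001, -1.0]]
ft_force: [-0.3, -0.1, -0.5]
grip_width: 0.0934
```

Emit:
move_arm:
  targets:
    - [0,-6,0,0,-1]
    - [0,0,0,0,-1]
    - [0,0,0,0,-1]

```text
t: 19.32
eef_pos: [0.4796, 0.2996, 0.2431]
tcp_rot: [[-0.124, 0.992, 0.001], [0.992, 0.124, 0.015], [0.015, 0.003, -1.0]]
ft_force: [-0.4, 0.7, 0.2]
grip_width: 0.0931
```

```bash
python3 -c "
from h import *
go(.463,.2943,.12,8.1)"
```

```text
t 19.32 tcp [0.4796 0.2996 0.2431] yawY 7.1 w 0.0931 F [-0.4  0.7  0.2] tilt [0.0007 0.0149]
move cm [-0.51 -1.74 12.3 ] twist -1.0
```

Emit:
move_arm:
  targets:
    - [-0.1,-0.35,2.3,-0.5,-1]
    - [-0.1,-0.35,2.3,-0.5,-1]
    - [-0.1,-0.35,2.3,0,-1]
    - [-0.1,-0.35,2.3,0,-1]
    - [-0.1,-0.35,1.8,0,-1]
    - [0,0,0,0,-1]
    - [0,0,0,0,-1]

```text
t: 20.2
eef_pos: [0.4793, 0.3003, 0.1388]
tcp_rot: [[-0.132, 0.991, 0.023], [0.991, 0.131, 0.029], [0.026, 0.027, -0.999]]
ft_force: [0.3, 0.1, 0.2]
grip_width: 0.093
```

```bash
python3 -c "
from h import *
go(.463,.2944,.058,8.1)
c=snap('wrist','w7'); W=cloud(c); z=W[:,:,2]
m=(abs(W[:,:,1]-.293)<.09)&(abs(W[:,:,0]-.46)<.09)
print('flange',rect(W,(z>.004)&(z<.012)&m,(0,0,512,240)))
print('case',rect(W,(z>.08)&(z<.115)&m,(0,0,512,240)))
"
```

```text
t 20.2 tcp [0.4793 0.3003 0.1388] yawY 7.54 w 0.093 F [0.3 0.1 0.2] tilt [0.0233 0.0293]
move cm [-0.58 -1.91  8.02] twist -0.56
flange (((462.8997802734375, 294.2761535644531), (70.34912872314453, 99.1802978515625), 8.3408203125), 2950, np.float64(0.007023426008582523))
case (((461.72662353515625, 304.43902587890625), (32.55805206298828, 42.3170051574707), 6.894601821899414), 2622, np.float64(0.10191508835637943))
```

The descent overcorrected the tilt to +0.023. Doing the reverse: slow inward, fast outward.

Emit:
move_arm:
  targets:
    - [-0.1,-1.5,0,-0.5,-1]
    - [-0.1,-1.5,0,0,-1]
    - [-0.1,-1.5,0,0,-1]
    - [-0.1,-1.5,0,0,-1]
    - [-0.1,-1.5,0,0,-1]
    - [-0.1,-1.5,0,0,-1]
    - [0,0,0,0,-1]

```text
t: 21.12
eef_pos: [0.3827, 0.2807, 0.1392]
tcp_rot: [[-0.145, 0.989, 0.026], [0.989, 0.144, 0.03], [0.026, 0.03, -0.999]]
ft_force: [-0.5, 0.3, 0.8]
grip_width: 0.0929
```

Emit:
move_arm:
  targets:
    - [0,5,0,0,-1]
    - [0,2,0,0,-1]
    - [0,0,0,0,-1]

```text
t: 21.5
eef_pos: [0.4532, 0.2912, 0.1423]
tcp_rot: [[-0.147, 0.989, 0.028], [0.989, 0.146, 0.031], [0.026, 0.032, -0.999]]
ft_force: [0.6, -0.4, 0.3]
grip_width: 0.0931
```

```bash
python3 -c "
from h import *
go(.463,.2944,.058,8.1)"
```

```text
t 21.5 tcp [0.4532 0.2912 0.1423] yawY 8.4 w 0.0931 F [ 0.6 -0.4  0.3] tilt [0.0279 0.0309]
move cm [-0.05  0.75  8.46] twist 0.3
```

Emit:
move_arm:
  targets:
    - [0,0.2,-2.3,0,-1]
    - [0,0.2,-2.3,0,-1]
    - [0,0.2,-2.3,0,-1]
    - [0,0.2,-2.3,0,-1]
    - [0,0,0,0,-1]

```text
t: 22.12
eef_pos: [0.453, 0.2887, 0.236]
tcp_rot: [[-0.151, 0.988, 0.023], [0.988, 0.15, 0.028], [0.024, 0.027, -0.999]]
ft_force: [-0.3, 0.5, 0.9]
grip_width: 0.0929
```

Emit:
move_arm:
  targets:
    - [0,0,0.9,0,-1]
    - [0,0,0.9,0,-1]
    - [0,0,0.9,0,-1]
    - [0,0,0.9,0,-1]
    - [0,0,0.9,0,-1]
    - [0,0,0.9,0,-1]
    - [0,0,0.9,0,-1]
    - [0,0,0.9,0,-1]
    - [0,0,0.9,0,-1]
    - [0,0,0,0,-1]

```text
t: 23.38
eef_pos: [0.4514, 0.2889, 0.1446]
tcp_rot: [[-0.152, 0.988, 0.015], [0.988, 0.151, 0.022], [0.02, 0.019, -1.0]]
ft_force: [0.0, -0.2, 1.3]
grip_width: 0.0928
```

```bash
python3 -c "
from h import *
go(.463,.2944,.058,8.1)"
```

```text
t 23.38 tcp [0.4514 0.2889 0.1446] yawY 8.71 w 0.0928 F [ 0.  -0.2  1.3] tilt [0.0154 0.0223]
move cm [0.19 1.07 8.69] twist 0.61
```

Emit:
move_arm:
  targets:
    - [0.1,0.4,0.8,0,-1]
    - [0.05,0.3,0.8,0.5,-1]
    - [0.05,0.25,0.8,0,-1]
    - [0,0.1,0.8,0,-1]
    - [0,0,0,0,-1]

```text
t: 24.0
eef_pos: [0.4633, 0.2937, 0.1108]
tcp_rot: [[-0.142, 0.99, 0.016], [0.99, 0.142, 0.023], [0.02, 0.019, -1.0]]
ft_force: [-0.4, -0.4, -0.8]
grip_width: 0.0931
```

```bash
python3 -c "
from h import *
go(.463,.2944,.058,8.2)"
```

```text
t 24.0 tcp [0.4633 0.2937 0.1108] yawY 8.16 w 0.0931 F [-0.4 -0.4 -0.8] tilt [0.0163 0.0228]
move cm [-0.04 -0.12  5.28] twist -0.04
```

Emit:
move_arm:
  targets:
    - [0,-0.02,0.7,0,-1]
    - [0,-0.02,0.7,0,-1]
    - [0,-0.02,0.7,0,-1]
    - [0,-0.02,0.7,0,-1]
    - [0,-0.02,0.7,0,-1]
    - [0,-0.02,0.7,0,-1]
    - [0,0,0.7,0,-1]
    - [0,0,0.3,0,-1]
    - [0,0,0,0,-1]

```text
t: 25.12
eef_pos: [0.4629, 0.2951, 0.0552]
tcp_rot: [[-0.143, 0.99, 0.016], [0.99, 0.142, 0.023], [0.021, 0.02, -1.0]]
ft_force: [-0.0, -0.1, -0.1]
grip_width: 0.0926
```

```bash
python3 -c "
from h import *
go(.463,.2944,.058,8.2)"
```

```text
t 25.12 tcp [0.4629 0.2951 0.0552] yawY 8.18 w 0.0926 F [-0.  -0.1 -0.1] tilt [0.0164 0.0231]
move cm [-0.06  0.01 -0.28] twist -0.02
```

Emit:
move_arm:
  targets:
    - [0,0,0,0,1]
    - [0,0,0,0,1]
    - [0,0,0,0,1]
    - [0,0,0,0,1]
    - [0,0,0,0,1]
    - [0,0,0,0,1]
    - [0,0,0,0,1]
    - [0,0,0,0,1]
  newtons: 45

```text
t: 26.12
eef_pos: [0.463, 0.2954, 0.0564]
tcp_rot: [[-0.143, 0.99, 0.017], [0.99, 0.142, 0.024], [0.021, 0.021, -1.0]]
ft_force: [0.6, 0.1, -0.6]
grip_width: 0.0318
```

```bash
python3 -c "
from h import *
go(.463,.2944,.20,8.2)"
```

```text
t 26.12 tcp [0.463  0.2954 0.0564] yawY 8.17 w 0.0318 F [ 0.6  0.1 -0.6] tilt [0.0174 0.0238]
move cm [  0.2    0.28 -14.36] twist -0.03
```

Emit:
move_arm:
  targets:
    - [0,0,-0.5,0,1]
    - [0,0,-1,0,1]
    - [0,0,-2,0,1]
    - [0,0,-2.3,0,1]
    - [0,0,-2.3,0,1]
    - [0,0,-2.3,0,1]
    - [0,0,-2,0,1]
    - [0,0,0,0,1]
    - [0,0,0,0,1]

```text
t: 27.25
eef_pos: [0.4575, 0.2884, 0.1824]
tcp_rot: [[-0.142, 0.99, 0.009], [0.99, 0.142, 0.017], [0.015, 0.011, -1.0]]
ft_force: [0.1, -0.7, -4.9]
grip_width: 0.0317
```

```bash
python3 -c "
from h import *
go(.5376,-.024,.19,-1.5)"
```

```text
t 27.25 tcp [0.4575 0.2884 0.1824] yawY 8.18 w 0.0317 F [ 0.1 -0.7 -4.9] tilt [0.0091 0.0165]
move cm [-32.05   3.49  -1.2 ] twist 9.68
```

Emit:
move_arm:
  targets:
    - [-1.5,0.3,-0.1,1,1]
    - [-2.5,0.3,-0.1,1.1,1]
    - [-2.5,0.3,-0.1,1.1,1]
    - [-2.5,0.3,-0.1,1.1,1]
    - [-2.5,0.3,-0.1,1.1,1]
    - [-2.5,0.3,-0.1,1.1,1]
    - [-2.5,0.3,-0.1,1.1,1]
    - [-2.5,0.3,-0.1,1,1]
    - [-2.5,0.3,-0.1,1,1]
    - [0,0,0,0,1]

```text
t: 28.5
eef_pos: [0.4949, 0.0534, 0.1801]
tcp_rot: [[0.046, 0.999, -0.008], [0.999, -0.046, 0.003], [0.003, -0.009, -1.0]]
ft_force: [0.2, -0.2, -4.7]
grip_width: 0.0317
```

```bash
python3 -c "
from h import *
go(.5376,-.024,.19,-1.5)"
```

```text
t 28.5 tcp [0.4949 0.0534 0.1801] yawY -2.62 w 0.0317 F [ 0.2 -0.2 -4.7] tilt [-0.0084  0.0031]
move cm [-7.54  4.61 -1.05] twist -1.12
```

Emit:
move_arm:
  targets:
    - [-1.1,0.7,-0.1,-0.4,1]
    - [-1.1,0.7,-0.1,-0.4,1]
    - [-1.1,0.7,-0.1,-0.3,1]
    - [-1.1,0.7,-0.1,0,1]
    - [-1.1,0.7,0,0,1]
    - [-0.9,0.5,0,0,1]
    - [-0.6,0.3,0,0,1]
    - [0,0,0,0,1]
    - [0,0,0,0,1]

```text
t: 29.62
eef_pos: [0.5383, -0.0215, 0.1827]
tcp_rot: [[0.023, 1.0, -0.01], [1.0, -0.023, 0.005], [0.004, -0.01, -1.0]]
ft_force: [0.2, 0.6, -4.4]
grip_width: 0.0317
```

```bash
python3 - <<'E'
from h import *
go(.5376,-.024,.19,-1.5)
ims=[snap(n,n+'8')['color'][:,:,::-1] for n in('wrist','side','top')]
cv2.imwrite('pics/m8.png',np.hstack([cv2.resize(ims[0][60:300,130:400],(405,360),interpolation=3),cv2.resize(ims[1][100:260,200:360],(360,360),interpolation=3)]))
c=load('wrist8'); W=cloud(c); z=W[:,:,2]
m=(abs(W[:,:,0]-.537)<.08)&(abs(W[:,:,1]+.024)<.08)
for a in np.arange(.05,.26,.01): 
    k=m&(z>a)&(z<a+.01); print(round(a,3),k.sum(),np.round(np.median(W[k],axis=0),3) if k.any() else '')
E
```

```text
t 29.62 tcp [ 0.5383 -0.0215  0.1827] yawY -1.32 w 0.0317 F [ 0.2  0.6 -4.4] tilt [-0.01    0.0046]
move cm [-0.25 -0.07 -0.73] twist 0.18
0.05 32 [0.52  0.025 0.055]
0.06 751 [0.54  0.009 0.069]
0.07 80 [0.536 0.02  0.07 ]
0.08 0 
0.09 0 
0.1 0 
0.11 0 
0.12 140 [0.54  0.025 0.127]
0.13 4493 [0.537 0.005 0.133]
0.14 13 [ 0.537 -0.005  0.141]
0.15 0 
0.16 0 
0.17 0 
0.18 85 [ 0.559 -0.013  0.188]
0.19 404 [ 0.539 -0.013  0.196]
0.2 889 [0.538 0.008 0.205]
0.21 1685 [0.539 0.004 0.216]
0.22 3160 [ 0.539 -0.006  0.226]
0.23 1893 [ 0.538 -0.015  0.231]
0.24 240 [ 0.555 -0.014  0.243]
0.25 233 [ 0.522 -0.026  0.256]
```

View pics/m8.png

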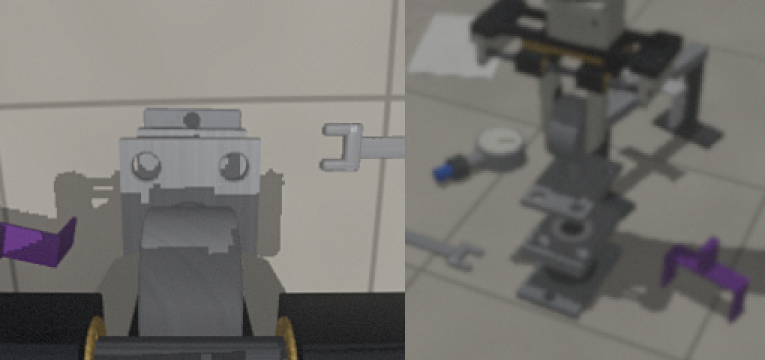

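The wrist crop shows the flange with two of its holes, at crop pixels (147,165) and (233,165), over the seal. The side crop shows the gauge upright, well above the seal, and the purple decoy untouched. I'll now measure the flange's tilt and centre with the same camera.

```bash
cat >> h.py <<'E'
def flange(c,zt,sx=.5376,sy=-.0245):
    "held flange seen by wrist: plane of its top face, far edge, sides, holes"
    W=cloud(c); z=W[:,:,2]
    m=(abs(W[:,:,0]-sx)<.06)&(abs(W[:,:,1]-sy)<.07)&(abs(z-zt)<.006)
    n,l,st,ce=cv2.connectedComponentsWithStats(m.astype(np.uint8)); i=1+np.argmax(st[1:,4]); m=l==i
    P=W[m]; A=np.c_[P[:,:2]-[sx,sy],np.ones(len(P))]
    k=np.ones(len(P),bool)
    for _ in range(5):
        q=np.linalg.lstsq(A[k],P[k,2],rcond=None)[0]; r=P[:,2]-A@q; k=abs(r)<.0015
    print('plane slope x,y,z@seal',np.round(q,4),k.sum())
    P=P[k]; r=cv2.minAreaRect((P[:,:2]*1000).astype(np.float32)); print('rect',r)
    print('corners',np.round(cv2.boxPoints(r),1).tolist())
    # holes: inner contours of mask
    cs,h=cv2.findContours(m.astype(np.uint8),cv2.RETR_CCOMP,cv2.CHAIN_APPROX_NONE)
    for a,b in zip(cs,h[0]):
        if b[3]>=0 and cv2.contourArea(a)>40:
            (u,v),ax,_=cv2.fitEllipse(a); print('hole px',round(u,1),round(v,1),np.round(ax,1),'world',np.round(ray(c,[(u,v)],zt+.0005)[0],4))
E
python3 -c "
from h import *
flange(load('wrist8'),.133)"
```

```text
plane slope x,y,z@seal [-0.015  -0.0181  0.1338] 4336
rect ((537.3317260742188, -3.4799556732177734), (60.57467269897461, 70.31373596191406), 88.84683227539062)
corners [[501.6000061035156, -33.099998474121094], [571.9000244140625, -34.5], [573.0999755859375, 26.100000381469727], [502.79998779296875, 27.5]]
hole px 285.1 169.8 [17.6 19.2] world [0.5593 0.013  0.1335]
hole px 227.2 169.8 [17.6 19.2] world [0.5161 0.0139 0.1335]
```

Same-camera comparison: the flange needs about (+0.4, -1.8) mm and -0.4° of yaw. The flange leans about 1.3°. I'll use the slow-out, fast-back move, which shifts the tilt in the needed direction, and then measure again.

Emit:
move_arm:
  targets:
    - [0,1.5,-0.1,0,1]
    - [0,2,-0.1,0,1]
    - [0,2,0,0,1]
    - [0,2,0,0,1]
    - [0,2,0,0,1]
    - [0,0,0,0,1]

```text
t: 30.52
eef_pos: [0.6343, -0.0212, 0.1833]
tcp_rot: [[0.019, 1.0, -0.012], [1.0, -0.019, 0.005], [0.004, -0.012, -1.0]]
ft_force: [0.1, 0.3, -4.9]
grip_width: 0.0317
```

Emit:
move_arm:
  targets:
    - [0,-5,0,0,1]
    - [0,-4.5,0,0,1]
    - [0,0,0,0,1]
    - [0,0,0,0,1]

```text
t: 31.02
eef_pos: [0.5331, -0.0181, 0.1836]
tcp_rot: [[0.017, 1.0, -0.017], [1.0, -0.017, 0.004], [0.004, -0.017, -1.0]]
ft_force: [0.2, 1.0, -3.6]
grip_width: 0.0315
```

```bash
python3 -c "
from h import *
s=read_state(); go(.5387,-.0235,.14,-1.7)
flange(snap('wrist','w9'),.1335+s['eef_pos'][2]-.1827)
print('seal plane check (w1):'); flange(load('w1'),.069)"
```

```text
t 31.02 tcp [ 0.5331 -0.0181  0.1836] yawY -0.95 w 0.0315 F [ 0.2  1.  -3.6] tilt [-0.017   0.0043]
move cm [-0.54  0.64  4.34] twist 0.75
plane slope x,y,z@seal [-0.0197 -0.0169  0.1346] 4321
rect ((531.63623046875, -0.6062145233154297), (61.38856887817383, 70.37223052978516), 89.16088104248047)
corners [[496.0, -30.799999237060547], [566.4000244140625, -31.799999237060547], [567.2999877929688, 29.600000381469727], [496.8999938964844, 30.600000381469727]]
hole px 285.4 170.0 [17.8 19.4] world [0.5536 0.0165 0.1349]
hole px 227.3 169.8 [17.7 19.3] world [0.5104 0.0172 0.1349]
seal plane check (w1):
plane slope x,y,z@seal [0.0007 0.0005 0.0691] 3843
rect ((539.2527465820312, -25.459224700927734), (99.60535430908203, 87.79037475585938), 88.24684143066406)
corners [[493.8999938964844, -73.9000015258789], [581.5999755859375, -76.5999984741211], [584.7000122070312, 23.0], [496.8999938964844, 25.700000762939453]]
hole px 263.8 192.9 [12.8 40.8] world [ 0.5393 -0.0286  0.0695]
```

That made it slightly worse here, so I'll try the vertical version: slow up, faster down.

Emit:
move_arm:
  targets:
    - [0,0,-1,0,1]
    - [0,0,-1,0,1]
    - [0,0,-1,0,1]
    - [0,0,-1,0,1]
    - [0,0,-1,0,1]
    - [0,0,-1,0,1]
    - [0,0,-1,0,1]
    - [0,0,-1,0,1]
    - [0,0,0,0,1]

```text
t: 32.2
eef_pos: [0.5369, -0.018, 0.2701]
tcp_rot: [[0.017, 1.0, -0.014], [1.0, -0.017, 0.005], [0.005, -0.014, -1.0]]
ft_force: [0.2, 0.0, -4.4]
grip_width: 0.0319
```

Emit:
move_arm:
  targets:
    - [0,0,2.3,0,1]
    - [0,0,2.3,0,1]
    - [0,0,2.3,0,1]
    - [0,0,0,0,1]

```text
t: 32.7
eef_pos: [0.5355, -0.018, 0.199]
tcp_rot: [[0.017, 1.0, -0.015], [1.0, -0.017, 0.005], [0.005, -0.015, -1.0]]
ft_force: [-0.7, -0.1, -2.7]
grip_width: 0.0318
```

```bash
python3 -c "
from h import *
s=read_state(); go(.5387,-.0235,.19,-1.7); print(s['joint_positions'])"
```

```text
t 32.7 tcp [ 0.5355 -0.018   0.199 ] yawY -0.97 w 0.0318 F [-0.7 -0.1 -2.7] tilt [-0.0152  0.0051]
move cm [-0.55  0.35  0.89] twist 0.73
[ 0.29740643  0.50015227 -0.45433839  1.75990935  0.25241859  0.95536178
 -0.27540713]
```

Emit:
move_arm:
  targets:
    - [-0.2,4,0,0.3,1]
    - [-0.2,5,0,0.3,1]
    - [0,0,0,0,1]
    - [0,0,0,0,1]

```text
t: 33.2
eef_pos: [0.6277, -0.0238, 0.1997]
tcp_rot: [[0.028, 1.0, -0.014], [1.0, -0.028, 0.005], [0.005, -0.014, -1.0]]
ft_force: [-0.3, -0.4, -4.0]
grip_width: 0.0317
```

Emit:
move_arm:
  targets:
    - [0,-1,0,0,1]
    - [0,-1.2,0,0,1]
    - [0,-1.2,0,0,1]
    - [0,-1.2,0,0,1]
    - [0,-1.2,0,0,1]
    - [0,-1.2,0,0,1]
    - [0,-1,0,0,1]
    - [0,-0.6,0,0,1]
    - [0,0,0,0,1]

```text
t: 34.33
eef_pos: [0.5294, -0.0212, 0.2046]
tcp_rot: [[0.026, 1.0, -0.016], [1.0, -0.026, 0.002], [0.002, -0.016, -1.0]]
ft_force: [-0.1, 0.0, -4.1]
grip_width: 0.0317
```

```bash
python3 -c "
from h import *
s=read_state(); go(.5387,-.0235,.15,-1.7)"
```

```text
t 34.33 tcp [ 0.5294 -0.0212  0.2046] yawY -1.49 w 0.0317 F [-0.1  0.  -4.1] tilt [-0.0157  0.002 ]
move cm [-0.21  1.02  5.45] twist 0.21
```

The tilt barely responds to this, and about 1.3° of lean is under 2 mm of height across the flange, so I accept it. Lowering slowly towards a 10 mm gap.

Emit:
move_arm:
  targets:
    - [-0.03,0.2,0.8,0.2,1]
    - [-0.03,0.2,0.9,0,1]
    - [-0.03,0.2,0.9,0,1]
    - [-0.03,0.2,0.9,0,1]
    - [-0.03,0.2,0.7,0,1]
    - [0,0,0.3,0,1]
    - [0,0,0,0,1]

```text
t: 35.2
eef_pos: [0.5404, -0.0231, 0.1549]
tcp_rot: [[0.03, 0.999, -0.016], [1.0, -0.03, 0.003], [0.002, -0.017, -1.0]]
ft_force: [-0.2, 0.2, -3.9]
grip_width: 0.0318
```

```bash
python3 -c "
from h import *
s=read_state(); go(.5387,-.0235,.136,-1.7)
flange(snap('wrist','w10'),.1335+s['eef_pos'][2]-.1827)"
```

```text
t 35.2 tcp [ 0.5404 -0.0231  0.1549] yawY -1.73 w 0.0318 F [-0.2  0.2 -3.9] tilt [-0.0165  0.0029]
move cm [-0.05 -0.14  1.89] twist -0.03
plane slope x,y,z@seal [-0.0191 -0.02    0.106 ] 4310
rect ((539.3118286132812, -5.322772979736328), (60.90840148925781, 70.46855926513672), 88.66801452636719)
corners [[503.3999938964844, -34.900001525878906], [573.7999877929688, -36.599998474121094], [575.2000122070312, 24.299999237060547], [504.79998779296875, 25.899999618530273]]
hole px 285.4 169.9 [17.9 19.5] world [0.5615 0.0112 0.1062]
hole px 227.3 169.9 [17.9 19.1] world [0.5183 0.0125 0.1062]
```

Emit:
move_arm:
  targets:
    - [-0.01,-0.05,0.5,0,1]
    - [-0.01,-0.05,0.5,0,1]
    - [-0.02,-0.05,0.4,0,1]
    - [0,0,0.2,0,1]
    - [0,0,0,0,1]

```text
t: 35.88
eef_pos: [0.539, -0.0234, 0.1387]
tcp_rot: [[0.03, 0.999, -0.015], [1.0, -0.03, 0.003], [0.002, -0.015, -1.0]]
ft_force: [-0.1, 0.3, -3.8]
grip_width: 0.0318
```

```bash
python3 -c "
from h import *
s=read_state(); go(.5387,-.0235,.136,-1.7)
flange(snap('wrist','w11'),.1335+s['eef_pos'][2]-.1827)
c=snap('side','s11'); q=proj(c,[[.5376,-.0245,.08]])[0].astype(int); print(q)
cv2.imwrite('pics/s11c.png',cv2.resize(c['color'][q[1]-50:q[1]+45,q[0]-60:q[0]+60,::-1],None,fx=6,fy=6,interpolation=3))"
```

```text
t 35.88 tcp [ 0.539  -0.0234  0.1387] yawY -1.74 w 0.0318 F [-0.1  0.3 -3.8] tilt [-0.0147  0.0027]
move cm [-0.01 -0.02  0.27] twist -0.04
plane slope x,y,z@seal [-0.0185 -0.0192  0.0897] 4313
rect ((537.8738403320312, -5.618862152099609), (60.804813385009766, 70.41643524169922), 88.38219451904297)
corners [[501.79998779296875, -35.0], [572.2000122070312, -37.0], [573.9000244140625, 23.799999237060547], [503.5, 25.799999237060547]]
hole px 285.3 170.0 [17.9 19.3] world [0.56   0.0109 0.09  ]
hole px 227.3 169.8 [17.7 19.3] world [0.5169 0.0122 0.09  ]
[274 197]
```

View pics/s11c.png

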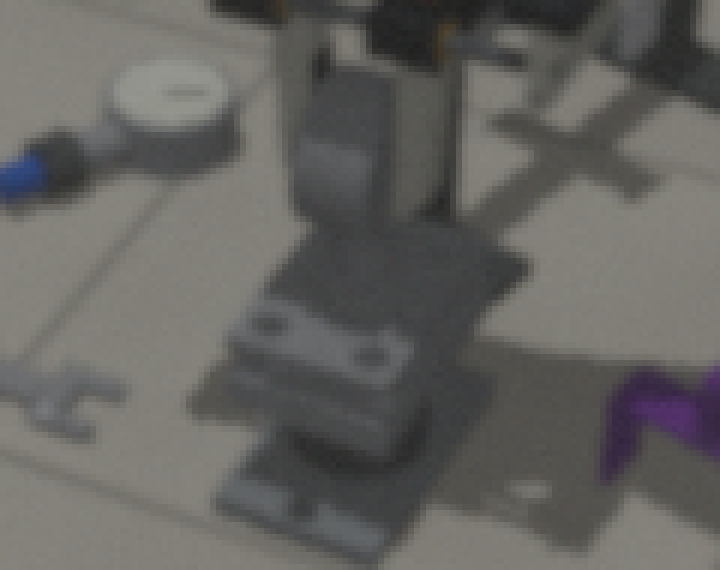

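The side crop shows the flange squarely above the seal plate with a thin gap at about (320,380). The holes agree within 0.5 mm. The gap is about 12.6 mm, so I'll lower it 2.5 mm and check that it holds still and that the guard still hangs.

Emit:
move_arm:
  targets:
    - [0,-0.03,0.15,0,1]
    - [0,0,0.1,0,1]
    - [0,0,0,0,1]
    - [0,0,0,0,1]
    - [0,0,0,0,1]
    - [0,0,0,0,1]

```text
t: 36.72
eef_pos: [0.5391, -0.0233, 0.1366]
tcp_rot: [[0.03, 0.999, -0.013], [1.0, -0.03, 0.003], [0.002, -0.013, -1.0]]
ft_force: [0.4, 0.5, -4.2]
grip_width: 0.0317
```

```bash
python3 -c "
from h import *
s=read_state(); go(.5387,-.0235,.136,-1.7); print(np.round(s['dq'],4))
flange(snap('wrist','w12'),.1335+s['eef_pos'][2]-.1827)
c=snap('top','t12'); W=cloud(c); z=W[:,:,2]
print('guard',rect(W,(z>.131)&(z<.138)&(abs(W[:,:,1]+.249)<.06),(310,150,440,220)))
for n in ('carton',): print(rect(W,(z>.1)&(z<.12)&(W[:,:,0]>.65)&(W[:,:,1]>.1),(130,110,190,180)))
d=cv2.absdiff(c['color'],load('top0')['color']).max(2); print('plain/spanner diff',np.percentile(d[100:160,280:340],99),np.percentile(d[105:180,232:258],99))
g=c['color'][150:250,290:440,::-1]; s=load('s11')['color'][100:220,250:370,::-1]
cv2.imwrite('pics/fin.png',np.hstack([cv2.resize(g,(450,300),interpolation=3),cv2.resize(s,(300,300),interpolation=3)]))"
```

```text
t 36.73 tcp [ 0.5391 -0.0233  0.1366] yawY -1.74 w 0.0317 F [ 0.4  0.5 -4.2] tilt [-0.0133  0.0027]
move cm [-0.02 -0.04  0.06] twist -0.04
[-0.0003  0.     -0.0001  0.0009 -0.0014  0.001  -0.0008]
plane slope x,y,z@seal [-0.0166 -0.0188  0.0876] 4318
rect ((538.1163940429688, -5.529787063598633), (60.86650466918945, 70.32789611816406), 88.48469543457031)
corners [[502.20001220703125, -35.0], [572.5, -36.900001525878906], [574.0999755859375, 24.0], [503.79998779296875, 25.799999237060547]]
hole px 285.3 169.9 [17.9 19.5] world [0.5603 0.011  0.0879]
hole px 227.3 169.9 [18.1 19. ] world [0.5171 0.0122 0.0879]
guard (((534.2243041992188, -248.515380859375), (86.56768798828125, 97.20718383789062), 24.39676284790039), 403, np.float64(0.13278716437269045))
(((719.540771484375, 196.32479858398438), (88.98843383789062, 85.00776672363281), 4.839545249938965), 1436, np.float64(0.10831926021880811))
plain/spanner diff 99.0 112.0
```

View pics/fin.png

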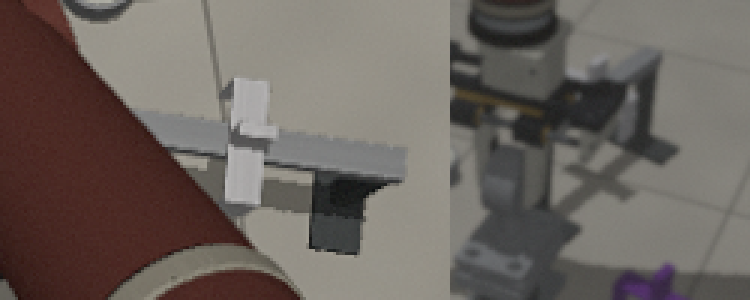

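The guard hangs across the bar at (250,140). The gauge is still, with a gap of about 10.5 mm and hole offset of about 0.6 mm. Handing in.

```bash
python3 -c "
from station import *
print(sign_off())"
```

```text
the job is handed in; nothing more can be done
None
```

I handed the job in at about 36.7 s: the guard is hanging over the bar, and the arm is holding the gauge over the seal. The hand-in gave no verdict.

- **Guard:** after I let go, it measured within about 1 mm of the bar's centre line, level, with a leg on each side. The last top picture shows it still hanging there.
- **Gauge:** it is held with 45 N and the arm is at rest. The gap to the seal is about 10.5 mm. Judged from the two far flange holes, the hole pattern is about 0.6 mm off centre and within 0.5° in yaw. The lowest flange corner is about 1.5 mm lower than the centre. The gauge never came nearer the seal than this.
- **Lean not fully removed:** the gauge leans about 1.4° from vertical, because tool tilt built up during the moves. The correcting moves I tried over the seal did not help.
- **Other objects:** the carton measured in the same place as at the start. The last automatic check of the plain gauge and spanner was no use, because the picture had changed there, most likely from the arm and its shadow. I did not touch either; the side picture just before the final 2.5 mm lowering shows the plain gauge and the spanner's end, with no sign of disturbance.

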